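# Fit the half-bottle spacer on the corker's bottle lift

## Robot

A 7-joint arm with a two-finger parallel gripper is mounted at the origin on the work surface. World frame = base frame: x ahead of the robot, y to its left, z up, the work surface at z = 0. Lengths are in m, angles in rad, forces in N, time in s.
With the tool pointing down it reaches from about 0.425 to 0.875 m from the base axis. Payload 8.4 kg.
Tool frame: the origin (TCP) lies at the very end of the fingers, on their centre line; the grasp point (between the pads) lies 19 mm behind it (r.grip_point_offset is the distance from the TCP to the grasp point, in m); z points along the fingers, y is the line along which they close (so a half turn about z gives the same grasp; the last joint's range is limited). The gripper opens to 87 mm and grips with 3 to 60 N. Pads are 19 mm wide; open, the fingers measure 117 mm over their backs; the gripper's body (75 mm by 190 mm) begins 51 mm behind the grasp point.
Start: joints at [-1.312, 0.333, 0.04, 1.465, -0.013, 1.343, -0.059], TCP at [0.228, 0.609, 0.223] pointing down, gripper open.
Joint ranges: [-2.58, 2.58], [-0.38, 2.09], [-1.3, 1.39], [0.25, 2.4], [-1.5, 4.64], [0.08, 2.09], [-2.65, 2.65]. Speed limits (rad/s): [2.22, 2.22, 2.79, 2.79, 3.14, 3.14, 3.14].

## Interface

Orientations are given as [roll, pitch, yaw] about the fixed x, y, z axes, in that order (R = Rz(yaw) Ry(pitch) Rx(roll)).
In Python, from bench import r, vision, boxes_of, place_of gives the robot as it stands.
- The arm moves only by the tool send_rows, never from a script. Its argument "motion" is a list of rows, each a list of 2 entries, a list of its own where there are three numbers: the shift along the tool's x, y, z in units of 750 mm (1.0 is 750 mm), then the turn, a rotation vector about the tool's x, y, z in units of 90 degrees (1.0 is 90 degrees). In form: [[[tx, ty, tz], [rx, ry, rz]], ...]. A call has 1 to 8 rows; each row is the pose to reach, as a shift and turn from the pose commanded when the call began, along the tool's axes at that moment; what a row does not reach only later rows make up. A row lasts 1/12 s, in which the tool goes at most 41.7 mm and 7.16 degrees, less where a joint would pass 70% of its speed; a pose out of reach is approached as far as the arm can. A call with a number of a shift or a turn outside -1 to 1 is refused whole. A call with a gripper value outside its range is refused whole. "claw" is the gripper command: -1 is shut, 1 is fully open, values between are in proportion, set as the call begins (left out, the last holds). The fingers move at their own pace and stop on an object; "grip_force" is the grip in N (left out, the last holds). Time passes only in rows, so rows that repeat a pose let the fingers close. It gives the time, the measured TCP pose, the force, the opening and the grip force at its end, in the units of the state.
- r.get_state(): the state, without advancing time (a new reading comes with each control period).
- vision.capture(name): name is "scene" or "top" or "wrist"; returns a dict with "image" (480x640x3 uint8, red, green, blue), "range_z" (480x640 float32, m along the optical axis (not along the pixel's ray), 0 where there is no reading), "mtx" (3x3 intrinsics, pixels), "world_to_cam" (4x4, takes a point from world to camera coordinates). Camera axes: x right, y down, z forward; pixel columns grow to the right and rows downward; lengths in m; the calibration is good to about 2 mm. A picture is of the moment at which its call begins.
- r.sign_off(): hands the job in; it is judged then, once.
Trained networks look in a picture, given as the dict that the camera call returned (one of the last four; its "shot" number tells which), for a name from the list of things; names that differ only in an ending like _2 or _b are one class to them, and where a whole thing is asked for, a point or a joint stands for the part that bears it (a point fixed in the world has none). Each returns a list of dicts, best first, with "confidence" (0 to 1); they miss things now and then, are a little off and sometimes report something else, mostly with a low value. They report only what shows in the picture. A call takes as long as a camera call. They do not tell look-alikes from the thing itself.
- boxes_of(picture, label): "xyz" ([x, y, z] in m, in the coordinates of the camera as it stood for that picture, good to about 4 mm: the middle of the surface that is visible of it).
- place_of(picture, label): "xyz" ([x, y, z] in m, in the coordinates of the camera as it stood for that picture, good to about 4 mm: a listed point, or the origin of a listed thing).
The state is a dict: "clock": time; "q": joint angles; "qd": joint speeds; "tau": joint torques, N m; "position": TCP position; "eef_rot": TCP orientation; "contact_force": force on the tool from outside, world axes, zero at the start; "ft_torque": the same for the moment, N m; "grip_width": finger opening in m; "grasp_force": force on a finger pad.
Only numpy, scipy, OpenCV 4.12 (cv2) and the standard library are available. Lean on these libraries where they do the work, as an engineer would, in place of code of your own. Each camera call takes 0.05 s, during which the arm holds its last target. There are 200 camera calls.

## Task

Set the corker's bottle lift for half bottles: take the yellow open spacer by its upright grip and slide it sideways, gap first, under the round bottle plate until the lift's thin steel rod stands in the middle of its ring. Leave it lying flat on the red base around the rod, and leave the blue and the white spacer where they lie.

Things in the scene. Friction and masses are not known exactly. Their poses are not given: they have to be found in the camera images.
- yellow_grip (a point): Spacer to fit, loose, flat on the table, about 0.07 kg: a yellow C-ring, 76 mm outside, 44 inside, 16 thick, 34 mm gap at +x; at -x a neck with an upright grip block 26 (x) by 14 (y, pinch here) mm, 44 high from the part's underside. Point: grip's centre line, 28 mm above the underside; x level from grip through ring and gap, z up. Along +x: ring centre 75 mm, gap's inner ends 90, tips 97.
- lift_rod (a point): The bottle lift, fixed: a round red base 160 mm across, 25 high, with a flat top; in its middle an upright steel rod 12 mm across; on top of it a dark round bottle plate 64 mm across, too wide for a ring to pass over. Point: the rod's foot, on its axis, level with the base's top; z up. The plate's underside is 58 mm and its top 72 mm above this point. The rod is open from every side.
- blue_grip (a point): The blue spacer, not to be used: the same shape, size and grip as the yellow one, but its ring is 10 mm thick. Point and axes as on the yellow one: 28 mm above its underside, ring centre 75 mm along +x.
- white_grip (a point): The white spacer, not to be used: the same shape, size and grip as the yellow one, but its ring is 22 mm thick. Point and axes as on the yellow one: 28 mm above its underside, ring centre 75 mm along +x.
Not all that is in view belongs to the job. There is more than one size of the part that bears yellow_grip; the job needs the smallest.

How it is judged:
At the end, for the whole second after the job is handed in: The yellow spacer lies at rest and flat (within 10 degrees) on top of the red base, the rod inside its ring: the rod axis at most 16 mm from the ring centre towards the gap, 18 mm any other way. The blue and white spacers are where they were, within 25 mm (x of lift_rod in the frame of yellow_grip between 0.057 and 0.091 m and y of lift_rod in the frame of yellow_grip between -0.018 and 0.018 m and z of lift_rod in the frame of yellow_grip between -0.034 and -0.02 m and angle between yellow_grip's own z axis and vertical below 0.175 rad and linear speed of yellow below 0.02 m/s); the robot touches nothing.
It fails at once if the blue spacer is moved by more than 25 mm (distance of blue_grip from where it was at the start of the episode above 0.025 m).
It fails at once if the white spacer is moved by more than 25 mm (distance of white_grip from where it was at the start of the episode above 0.025 m).
It also fails if it takes over 38 s, if anything falls off the work surface, if the arm or the gripper's body presses on something with over 40 N, if the wrist force passes 120 N, or if a joint passes its speed limit or range.

## Working session

There is one attempt and no reset: what is moved stays moved. The work goes in short steps, Python scripts to look and compute and a tool call to move; the robot and the scene stay as the last step left them, time stands still between calls to the robot, and variables do not carry over. Pictures are saved under pics/ and viewed, at most 10 in all, crops included, and the job is handed in when it is done.

Besides the shell and the picture viewer there is one more tool, called after "Call:" by a JSON object that holds its "method" and its "body", one argument or row to a line. send_rows: Moves the arm, as the interface text tells. Shifts and turns lie within -1 to 1; 1 stands for 750 mm of shift or 90 degrees of turn. Its arguments: {"type":"object","properties":{"motion":{"type":"array"},"claw":{"type":"number"},"grip_force":{"type":"number"}},"required":["motion"]}

```bash
mkdir -p pics
cat > h.py <<'E'
from bench import r, vision, boxes_of, place_of
import numpy as np, cv2
def w(p,xyz):
    T=np.linalg.inv(p["world_to_cam"]); return (T@np.r_[xyz,1])[:3]
def px(p,X):
    c=p["world_to_cam"]@np.r_[X,1]; u=p["mtx"]@c[:3]; return (u/u[2])[:2]
def cloud(p):
    z=p["range_z"]; v,u=np.indices(z.shape); K=p["mtx"]
    c=np.stack([(u-K[0,2])*z/K[0,0],(v-K[1,2])*z/K[1,1],z,np.ones_like(z)],-1)
    return (c@np.linalg.inv(p["world_to_cam"]).T)[...,:3]
def save(p,n,s=None):
    im=p["image"][...,::-1]
    cv2.imwrite("pics/"+n,im if s is None else cv2.resize(im[s],None,fx=2,fy=2))
E
python3 - <<'E'
from h import *
np.set_printoptions(precision=4,suppress=True)
for n in("top","scene"):
    p=vision.capture(n); save(p,n+"1.png")
    for l in("yellow_grip","lift_rod","blue_grip","white_grip"):
        for f in(place_of,boxes_of):
            for d in f(p,l)[:4]:
                X=w(p,d["xyz"]);print(n,f.__name__,l,round(d["confidence"],2),X,px(p,X).round())
s=r.get_state();print(s["clock"],s["position"],s["eef_rot"],s["grip_width"])
E
```

```text
top call yellow_grip 0.79 [ 0.3491 -0.4773  0.0419] [535. 313.]
top call yellow_grip 0.67 [ 0.54   -0.2301  0.0298] [402. 225.]
top call yellow_grip 0.61 [ 0.3533 -0.1596  0.0352] [373. 316.]
top call yellow_grip 0.97 [ 0.3376 -0.4091  0.0227] [498. 320.]
top call yellow_grip 0.57 [ 0.3831 -0.2095  0.019 ] [396. 301.]
top call yellow_grip 0.55 [ 0.5835 -0.2199  0.0184] [395. 207.]
top call lift_rod 0.8 [0.6137 0.209  0.0273] [192. 198.]
top call lift_rod 0.57 [0.6014 0.201  0.0282] [195. 204.]
top call blue_grip 0.92 [ 0.4965 -0.3631  0.0286] [467. 243.]
top call blue_grip 0.7 [ 0.522 -0.035  0.021] [308. 237.]
top call blue_grip 0.62 [ 0.5436 -0.3633  0.0101] [463. 224.]
top call white_grip 0.88 [ 0.4759 -0.0381  0.0302] [310. 258.]
top call white_grip 0.72 [ 0.5251 -0.0348  0.0213] [308. 236.]
scene call yellow_grip 0.88 [ 0.3446 -0.4749  0.0379] [142. 223.]
scene call yellow_grip 0.72 [ 0.537  -0.2286  0.0285] [257. 267.]
scene call yellow_grip 0.57 [ 0.3504 -0.1597  0.0397] [271. 204.]
scene call yellow_grip 0.94 [ 0.591  -0.2272  0.0174] [262. 288.]
scene call yellow_grip 0.93 [ 0.3492 -0.4117  0.0207] [170. 225.]
scene call yellow_grip 0.87 [ 0.3814 -0.211   0.0197] [254. 221.]
scene call lift_rod 0.9 [0.6094 0.2199 0.0256] [454. 256.]
scene call lift_rod 0.92 [0.6289 0.211  0.0231] [454. 264.]
scene call blue_grip 0.89 [ 0.4963 -0.3606  0.0253] [196. 265.]
scene call blue_grip 0.83 [ 0.545  -0.3686  0.0068] [196. 287.]
scene call white_grip 0.59 [ 0.4755 -0.0312  0.0281] [334. 233.]
scene call white_grip 0.92 [ 0.5336 -0.0289  0.0212] [341. 252.]
0.9 [0.2276 0.6088 0.2225] [-3.1415  0.      2.7838] 0.0866378507388452
```

View pics/top1.png

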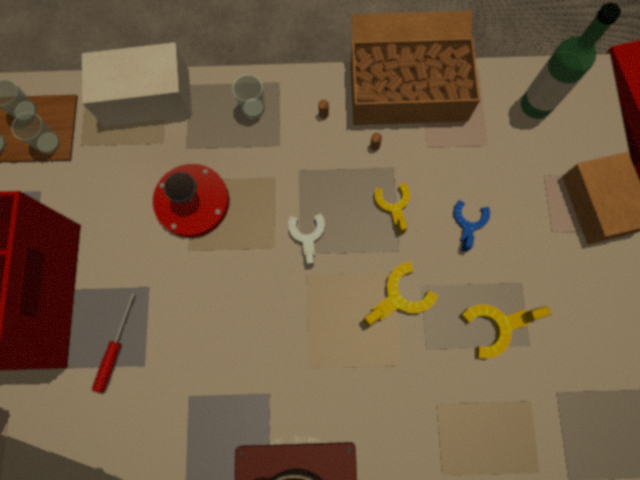

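View pics/scene1.png

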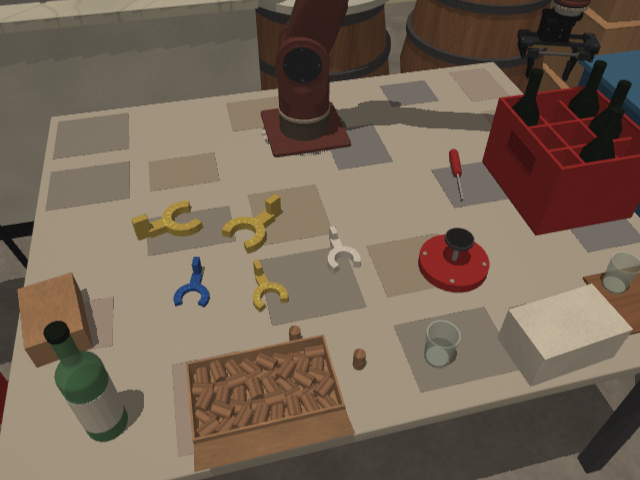

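The top view shows the small yellow spacer with its grip at about (402,225) and its gap facing up. The lift is at (190,200), blue at (468,225) and white at (308,240). The two larger yellow ones, at (400,295) and (505,325), are decoys.

Run:
```python
from h import *
from scipy.optimize import least_squares
np.set_printoptions(precision=4,suppress=True)
for n in("top","scene"):
    p=vision.capture(n); C=cloud(p); h=cv2.cvtColor(p["image"],cv2.COLOR_RGB2HSV)
    ok=p["range_z"]>0
    m=ok&(h[...,0]>18)&(h[...,0]<35)&(h[...,1]>150)&(abs(C[...,0]-.57)<.09)&(abs(C[...,1]+.225)<.06)
    P=C[m]; print(n,len(P),"z",np.percentile(P[:,2],[2,20,50,80,98]))
    g=P[P[:,2]>.03]; print("grip top",len(g),g.mean(0),g.min(0),g.max(0))
    R=P[(P[:,2]>.012)&(P[:,2]<.02)]
    R=R[np.hypot(*(R[:,:2]-g.mean(0)[:2]).T)>.045]
    s=least_squares(lambda c:np.maximum(np.hypot(R[:,0]-c[0],R[:,1]-c[1])-.038,0)+np.minimum(np.hypot(R[:,0]-c[0],R[:,1]-c[1])-.022,0),[.61,-.215])
    d=s.x-g.mean(0)[:2]; print("ring c",len(R),s.x,"dist",np.hypot(*d),"yaw",np.degrees(np.arctan2(d[1],d[0])))
    near=ok&(np.hypot(C[...,0]-.61,C[...,1]-.21)<.13)
    pl=C[near&(C[...,2]>.089)&(C[...,2]<.11)]; print("plate",len(pl),(pl.min(0)+pl.max(0))/2,pl.mean(0),np.ptp(pl,0))
    red=near&(h[...,1]>150)&((h[...,0]<8)|(h[...,0]>172))&(abs(C[...,2]-.025)<.006); b=C[red]
    (cx,cy),rad=cv2.minEnclosingCircle(b[:,:2].astype(np.float32)); print("base",cx,cy,rad,np.median(b[:,2]))
    rd=C[near&(C[...,2]>.04)&(C[...,2]<.075)]; print("rod",len(rd),rd.mean(0) if len(rd) else 0)
```

```text
top 773 z [0.002  0.0147 0.0168 0.0195 0.0459]
grip top 104 [ 0.5383 -0.2284  0.0424] [ 0.5261 -0.2368  0.0302] [ 0.5527 -0.2208  0.048 ]
ring c 416 [ 0.6127 -0.2159] dist 0.07546293456073797 yaw 9.53900908402748
plate 800 [0.614  0.215  0.0965] [0.6125 0.214  0.097 ] [0.064  0.0639 0.0139]
base 0.6140612959861755 0.21486923098564148 0.08057078719139099 0.025910820861390627
rod 0 0
scene 627 z [0.0044 0.0115 0.0142 0.0169 0.043 ]
grip top 70 [ 0.5454 -0.228   0.0398] [ 0.5291 -0.2349  0.0301] [ 0.5564 -0.2202  0.047 ]
ring c 253 [ 0.6171 -0.2136] dist 0.07307520516742617 yaw 11.314872689624279
plate 498 [0.6158 0.217  0.0943] [0.6182 0.2158 0.0944] [0.0658 0.0656 0.0105]
base 0.6166250705718994 0.21655525267124176 0.08141426742076874 0.023395040303318404
rod 28 [0.6199 0.2149 0.0479]
```

```bash
cat >> h.py <<'E'
from scipy.spatial.transform import Rotation as Ro
def rel(x,y,z,yaw):
    s=r.get_state(); R=Ro.from_euler("xyz",s["eef_rot"]); G=Ro.from_euler("xyz",[np.pi,0,np.radians(yaw)])
    t=R.inv().apply(np.array([x,y,z])-s["position"])/.75; v=(R.inv()*G).as_rotvec()/(np.pi/2)
    print("shift",t.round(4),"turn",v.round(4),"rows",np.linalg.norm(t)*.75/.0417,np.degrees(np.linalg.norm(v)*np.pi/2)/7.16)
E
python3 - <<'E'
from h import *
np.set_printoptions(precision=2,suppress=True,linewidth=200)
p=[cloud(vision.capture(n))[vision.capture(n)["range_z"]>0] for n in("top","scene")]
P=np.vstack(p)
print("heights cm; rows y 0.8..-0.4, cols x 0.1..0.8 by .05")
for y in np.arange(.8,-.45,-.05):
    print(round(y,2),[int(100*P[(abs(P[:,0]-x)<.025)&(abs(P[:,1]-y)<.025),2].max(initial=0)) for x in np.arange(.1,.85,.05)])
s=r.get_state();print(s["clock"],s["q"])
rel(.45,.35,.3,100);rel(.5,.25,.25,60)
E
```

```text
heights cm; rows y 0.8..-0.4, cols x 0.1..0.8 by .05
0.8 [0, 0, 0, 0, 0, 0, 0, 0, 0, 0, 0, 0, 0, 0, 0]
0.75 [0, 0, 0, 0, 20, 20, 20, 20, 17, 5, 0, 0, 0, 0, 0]
0.7 [0, 0, 33, 33, 33, 31, 30, 31, 20, 15, 10, 0, 0, 0, 0]
0.65 [0, 0, 33, 44, 33, 31, 31, 30, 17, 21, 20, 0, 1, 3, 2]
0.6 [0, 0, 42, 44, 43, 18, 18, 18, 31, 31, 20, 0, 1, 8, 9]
0.55 [0, 33, 42, 44, 21, 21, 18, 18, 29, 22, 20, 0, 1, 9, 9]
0.5 [0, 0, 33, 33, 30, 31, 18, 18, 18, 21, 20, 0, 1, 9, 9]
0.45 [0, 0, 0, 20, 21, 21, 21, 21, 21, 21, 20, 0, 0, 0, 9]
0.4 [0, 0, 2, 2, 2, 0, 0, 0, 0, 0, 0, 0, 0, 0, 10]
0.35 [0, 0, 1, 2, 3, 2, 2, 0, 0, 0, 0, 0, 0, 0, 10]
0.3 [0, 0, 0, 0, 0, 0, 0, 0, 0, 2, 3, 2, 0, 0, 10]
0.25 [0, 0, 0, 0, 0, 0, 0, 0, 0, 3, 10, 10, 3, 0, 10]
0.2 [0, 0, 0, 0, 0, 0, 0, 0, 0, 3, 10, 10, 3, 0, 9]
0.15 [0, 0, 0, 0, 0, 0, 0, 0, 0, 3, 3, 3, 2, 0, 0]
0.1 [42, 1, 0, 0, 0, 0, 0, 0, 0, 0, 0, 0, 0, 0, 8]
0.05 [42, 0, 0, 0, 0, 0, 0, 0, 0, 0, 0, 0, 0, 0, 8]
-0.0 [42, 1, 0, 0, 0, 0, 0, 0, 2, 2, 0, 0, 0, 0, 0]
-0.05 [11, 0, 0, 98, 0, 0, 0, 4, 4, 2, 1, 0, 0, 0, 5]
-0.1 [1, 0, 0, 0, 0, 0, 0, 0, 0, 0, 0, 0, 0, 0, 5]
-0.15 [0, 0, 0, 0, 0, 6, 2, 0, 0, 0, 0, 0, 0, 4, 9]
-0.2 [0, 0, 0, 0, 0, 6, 2, 2, 0, 4, 2, 2, 4, 4, 9]
-0.25 [0, 0, 0, 0, 0, 2, 2, 2, 0, 4, 2, 1, 0, 0, 9]
-0.3 [0, 0, 0, 0, 0, 2, 2, 0, 0, 0, 0, 0, 0, 0, 9]
-0.35 [0, 0, 0, 2, 2, 2, 1, 0, 4, 1, 1, 0, 0, 0, 9]
-0.4 [0, 0, 0, 2, 2, 2, 2, 0, 1, 1, 1, 0, 0, 0, 9]
1.2 [-1.31  0.33  0.04  1.47 -0.01  1.34 -0.06]
shift [-0.4  -0.22 -0.1 ] turn [-0.    0.    0.66] rows 8.390919313890556 8.309976950262698
shift [-0.51 -0.32 -0.04] turn [-0.    0.    1.11] rows 10.822861448253821 13.896569118697892
```

Call:
{"method": "send_rows", "body": {
  "motion": [
    [[0,0,-0.22],[0,0,0]],
    [[0,0,-0.22],[0,0,0]],
    [[0,0,-0.22],[0,0,0]],
    [[0,0,-0.22],[0,0,0]],
    [[-0.05,-0.04,-0.22],[0,0,0.08]],
    [[-0.09,-0.08,-0.22],[0,0,0.16]],
    [[-0.14,-0.12,-0.22],[0,0,0.24]],
    [[-0.18,-0.16,-0.22],[0,0,0.32]]
  ],
  "claw": 1,
  "grip_force": 25
}}

```text
clock: 1.87
position: [0.3068, 0.4602, 0.3876]
eef_rot: [3.141, -0.0, 2.278]
contact_force: [1.8, 0.1, 1.5]
grip_width: 0.0869
grasp_force: 0.0
```

Run:
```python
from h import *
rel(.5,.1,.35,60);rel(.52,-.08,.3,30)
```

```text
shift [-0.5325 -0.1161  0.05  ] turn [ 2.000e-04 -3.000e-04  7.833e-01] rows 9.843177044813162 9.846181457275378
shift [-0.7323 -0.2517  0.1166] turn [ 1.0000e-04 -3.0000e-04  1.1167e+00] rows 14.084339830288865 14.036125342792591
```

Call:
{"method": "send_rows", "body": {
  "motion": [
    [[-0.53,-0.12,0.05],[0,0,0.78]],
    [[-0.53,-0.12,0.05],[0,0,0.78]],
    [[-0.53,-0.12,0.05],[0,0,0.78]],
    [[-0.53,-0.12,0.05],[0,0,0.78]],
    [[-0.53,-0.12,0.05],[0,0,0.78]],
    [[-0.53,-0.12,0.05],[0,0,0.78]],
    [[-0.53,-0.12,0.05],[0,0,0.78]],
    [[-0.53,-0.12,0.05],[0,0,0.78]]
  ]
}}

```text
clock: 2.53
position: [0.4627, 0.1669, 0.3572]
eef_rot: [3.141, -0.001, 1.278]
contact_force: [1.3, 0.3, 0.2]
grip_width: 0.087
grasp_force: 0.0
```

Run:
```python
from h import *
rel(.54,-.228,.2,10)
```

```text
shift [-0.4745  0.2508  0.2092] turn [-2.000e-04 -7.000e-04  7.022e-01] rows 10.360486124258871 8.827068848697978
```

Call:
{"method": "send_rows", "body": {
  "motion": [
    [[-0.474,0.25,0.209],[0,0,0.702]],
    [[-0.474,0.25,0.209],[0,0,0.702]],
    [[-0.474,0.25,0.209],[0,0,0.702]],
    [[-0.474,0.25,0.209],[0,0,0.702]],
    [[-0.474,0.25,0.209],[0,0,0.702]],
    [[-0.474,0.25,0.209],[0,0,0.702]],
    [[-0.474,0.25,0.209],[0,0,0.702]],
    [[-0.474,0.25,0.209],[0,0,0.702]]
  ]
}}

```text
clock: 3.2
position: [0.5234, -0.1374, 0.2358]
eef_rot: [3.142, -0.002, 0.278]
contact_force: [1.9, -0.2, -0.1]
grip_width: 0.0871
grasp_force: 0.0
```

Run:
```python
from h import *
rel(.54,-.228,.17,10)
```

```text
shift [-0.012   0.1222  0.0877] turn [-0.     -0.001   0.0658] rows 2.713514399859624 0.826603892955664
```

Call:
{"method": "send_rows", "body": {
  "motion": [
    [[-0.012,0.122,0.088],[0,0,0.066]],
    [[-0.012,0.122,0.088],[0,0,0.066]],
    [[-0.012,0.122,0.088],[0,0,0.066]],
    [[-0.012,0.122,0.088],[0,0,0.066]],
    [[-0.012,0.122,0.088],[0,0,0.066]]
  ]
}}

```text
clock: 3.62
position: [0.5393, -0.2273, 0.1688]
eef_rot: [3.141, 0.003, 0.177]
contact_force: [-0.6, -0.1, 0.5]
grip_width: 0.0871
grasp_force: 0.0
```

Run:
```python
from h import *
np.set_printoptions(precision=4,suppress=True)
p=vision.capture("wrist"); save(p,"wr1.png"); C=cloud(p); h=cv2.cvtColor(p["image"],cv2.COLOR_RGB2HSV)
m=(p["range_z"]>0)&(h[...,0]>18)&(h[...,0]<35)&(h[...,1]>120)&(abs(C[...,0]-.57)<.09)&(abs(C[...,1]+.225)<.06)
P=C[m]; g=P[P[:,2]>.038]
print(len(P),"grip",len(g),g.mean(0),g.min(0),g.max(0),cv2.minAreaRect(g[:,:2].astype(np.float32)*1000))
for f in(place_of,boxes_of):
    for d in f(p,"yellow_grip"): X=w(p,d["xyz"]);print(f.__name__,d["confidence"],X,px(p,X))
R=P[(P[:,2]>.01)&(P[:,2]<.022)&(P[:,0]>.585)]; print("ring",len(R),R.min(0),R.max(0))
rel(.54,-.228,.012,10)
print(r.get_state()["position"],r.get_state()["eef_rot"])
```

```text
8003 grip 3069 [ 0.562  -0.2408  0.2173] [ 0.5256 -0.2842  0.0382] [ 0.5838 -0.1728  0.2715] ((551.9002075195312, -231.4320068359375), (50.27623748779297, 111.57404327392578), 10.278627395629883)
call 0.76 [ 0.5358 -0.2302  0.0277] [323.9671 234.5857]
call 0.71 [ 0.3868 -0.2059  0.0194] [267.6935 386.062 ]
ring 3121 [ 0.585  -0.2537  0.01  ] [ 0.6389 -0.1773  0.0171]
shift [-0.0025  0.0042  0.2116] turn [-0.0002 -0.0008  0.0046] rows 3.8067424817079045 0.058581051451435905
[ 0.5411 -0.2247  0.1707] [-3.1413 -0.0013  0.1817]
```

View pics/wr1.png

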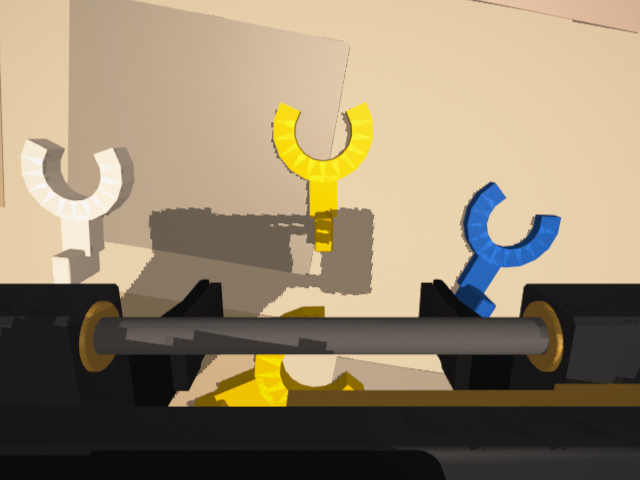

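The wrist view shows the small yellow grip at (323,230) centred between the fingers, with its ring straight above at (323,130). The yaw matches. Going down and closing.

Call:
{"method": "send_rows", "body": {
  "motion": [
    [[-0.002,0,0.05],[0,0,0]],
    [[-0.002,0,0.1],[0,0,0]],
    [[-0.002,0,0.14],[0,0,0]],
    [[-0.002,0,0.175],[0,0,0]],
    [[-0.002,0,0.2],[0,0,0]],
    [[-0.002,0,0.21],[0,0,0]],
    [[-0.002,0,0.21],[0,0,0]],
    [[-0.002,0,0.21],[0,0,0]]
  ]
}}

```text
clock: 4.43
position: [0.5398, -0.2256, 0.0136]
eef_rot: [3.141, -0.001, 0.181]
contact_force: [0.3, -0.7, -0.4]
grip_width: 0.0864
grasp_force: 0.0
```

Call:
{"method": "send_rows", "body": {
  "motion": [
    [[0,0,0],[0,0,0]],
    [[0,0,0],[0,0,0]],
    [[0,0,0],[0,0,0]],
    [[0,0,0],[0,0,0]],
    [[0,0,0],[0,0,0]],
    [[0,0,0],[0,0,0]],
    [[0,0,0],[0,0,0]],
    [[0,0,0],[0,0,0]]
  ],
  "claw": -1,
  "grip_force": 30
}}

```text
clock: 5.1
position: [0.5388, -0.2261, 0.0124]
eef_rot: [3.142, 0.0, 0.18]
contact_force: [-0.4, -0.2, -0.2]
grip_width: 0.0417
grasp_force: 0.0
```

Call:
{"method": "send_rows", "body": {
  "motion": [
    [[0,0,0],[0,0,0]],
    [[0,0,0],[0,0,0]],
    [[0,0,0],[0,0,0]],
    [[0,0,0],[0,0,0]],
    [[0,0,0],[0,0,0]],
    [[0,0,0],[0,0,0]],
    [[0,0,0],[0,0,0]],
    [[0,0,0],[0,0,0]]
  ]
}}

```text
clock: 5.77
position: [0.5389, -0.2261, 0.0124]
eef_rot: [3.141, 0.0, 0.18]
contact_force: [-0.3, -1.0, 0.1]
grip_width: 0.0141
grasp_force: 30.0
```

Call:
{"method": "send_rows", "body": {
  "motion": [
    [[0,0,0],[0,0,0]],
    [[0,0,-0.04],[0,0,0]],
    [[0,0,-0.08],[0,0,0]],
    [[0,0,-0.12],[0,0,0]],
    [[0,0,-0.16],[0,0,0]],
    [[0,0,-0.18],[0,0,0]],
    [[0,0,-0.18],[0,0,0]],
    [[0,0,-0.18],[0,0,0]]
  ]
}}

```text
clock: 6.43
position: [0.5393, -0.2259, 0.1478]
eef_rot: [3.142, -0.001, 0.18]
contact_force: [-1.1, -0.1, -1.7]
grip_width: 0.0135
grasp_force: 30.0
```

Run:
```python
from h import *
a=np.radians(20); rx,ry=.615,.2155
for d in(.145,): x,y=rx-d*np.cos(a),ry-d*np.sin(a);print(x,y);rel(x,y,.16,20)
p=vision.capture("wrist");save(p,"wr2.png")
```

```text
0.4787445699860433 0.16590707921777803
shift [ 0.0144 -0.5285 -0.0163] turn [ 1.000e-04 -9.000e-04 -1.073e-01] rows 9.51261054085374 1.3490216163622089
```

View pics/wr2.png

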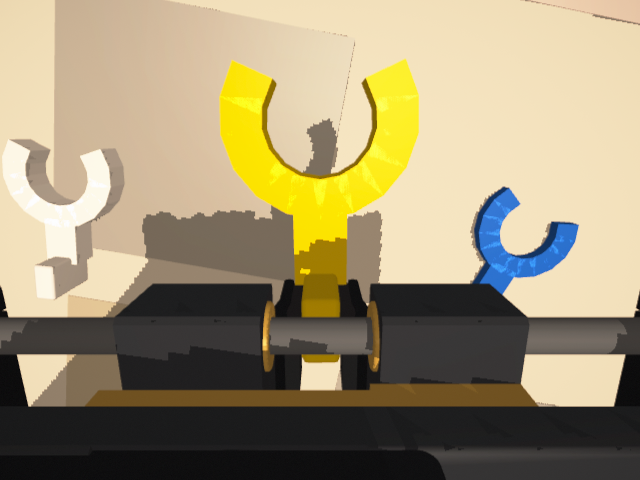

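The spacer is held straight and level, with its ring at about (320,130). Now carrying it to a stand-off in front of the lift.

Call:
{"method": "send_rows", "body": {
  "motion": [
    [[0.002,-0.05,-0.016],[0,0,-0.013]],
    [[0.004,-0.1,-0.016],[0,0,-0.025]],
    [[0.005,-0.15,-0.016],[0,0,-0.035]],
    [[0.006,-0.2,-0.016],[0,0,-0.045]],
    [[0.008,-0.25,-0.016],[0,0,-0.06]],
    [[0.009,-0.3,-0.016],[0,0,-0.07]],
    [[0.01,-0.35,-0.016],[0,0,-0.08]],
    [[0.011,-0.4,-0.016],[0,0,-0.09]]
  ]
}}

```text
clock: 7.15
position: [0.4916, 0.0722, 0.158]
eef_rot: [3.142, 0.002, 0.323]
contact_force: [1.5, 0.6, -1.4]
grip_width: 0.0135
grasp_force: 30.0
```

Run:
```python
from h import *
rel(.4787,.1659,.12,20)
```

```text
shift [ 0.0233 -0.1239  0.0506] turn [ 0.      0.0014 -0.0169] rows 2.4440935210398984 0.2127419695876257
```

Call:
{"method": "send_rows", "body": {
  "motion": [
    [[0.012,-0.05,0.025],[0,0,-0.01]],
    [[0.023,-0.09,0.05],[0,0,-0.017]],
    [[0.023,-0.12,0.05],[0,0,-0.017]],
    [[0.023,-0.12,0.05],[0,0,-0.017]],
    [[0.023,-0.12,0.05],[0,0,-0.017]],
    [[0.023,-0.12,0.05],[0,0,-0.017]]
  ]
}}

```text
clock: 7.65
position: [0.4808, 0.1604, 0.121]
eef_rot: [3.141, 0.002, 0.348]
contact_force: [-0.5, -0.6, -0.2]
grip_width: 0.0136
grasp_force: 30.0
```

Run:
```python
from h import *
np.set_printoptions(precision=4,suppress=True)
s=r.get_state();print(s["clock"],s["position"],s["eef_rot"])
rel(.4787,.1659,.042,20)
p=vision.capture("wrist");save(p,"wr3.png");C=cloud(p)
near=(p["range_z"]>0)&(np.hypot(C[...,0]-.615,C[...,1]-.2155)<.05)
pl=C[near&(C[...,2]>.09)&(C[...,2]<.105)];print("plate",len(pl),(pl.min(0)+pl.max(0))/2,np.ptp(pl,0))
```

```text
7.65 [0.4808 0.1604 0.121 ] [3.1407 0.0016 0.3478]
shift [ 0.     -0.0079  0.1054] turn [ 0.0005  0.001  -0.0008] rows 1.900787941177828 0.017984254461388977
plate 3713 [0.5938 0.2105 0.0939] [0.0255 0.0508 0.0077]
```

View pics/wr3.png

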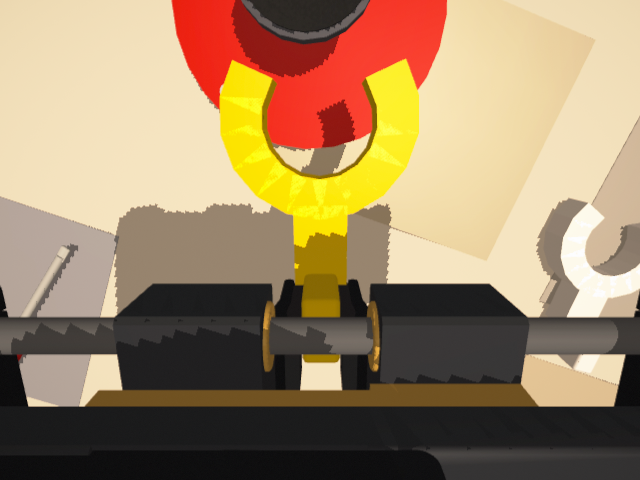

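The plate is centred near column 307 and the spacer at 320, so it needs about 6 mm to the left, which agrees with the computed shift. Lowering to the sliding height.

Call:
{"method": "send_rows", "body": {
  "motion": [
    [[0,-0.008,0.03],[0,0,0]],
    [[0,-0.008,0.06],[0,0,0]],
    [[0,-0.008,0.085],[0,0,0]],
    [[0,-0.008,0.097],[0,0,0]],
    [[0,-0.008,0.097],[0,0,0]],
    [[0,-0.008,0.097],[0,0,0]],
    [[0,-0.008,0.097],[0,0,0]]
  ]
}}

```text
clock: 8.28
position: [0.4801, 0.1668, 0.0503]
eef_rot: [-3.141, -0.001, 0.347]
contact_force: [0.2, -0.2, 0.0]
grip_width: 0.0137
grasp_force: 30.0
```

Run:
```python
from h import *
np.set_printoptions(precision=4,suppress=True)
s=r.get_state();print(s["clock"],s["position"],s["eef_rot"])
a=np.radians(20); x,y=.615-.075*np.cos(a),.2155-.075*np.sin(a); print(x,y); rel(x,y,.048,20)
p=vision.capture("wrist");save(p,"wr4.png");C=cloud(p)
m=(p["range_z"]>0)&(np.hypot(C[...,0]-.615,C[...,1]-.2155)<.03)&(C[...,2]>.045)&(C[...,2]<.08)
v,u=np.nonzero(m);print("rod px",len(u),u.mean() if len(u) else 0,C[m].mean(0) if len(u) else 0)
```

```text
8.2833 [0.4801 0.1668 0.0503] [-3.1414 -0.0015  0.3473]
0.5445230534410569 0.18984848925057485
shift [0.0913 0.0004 0.0031] turn [-0.0001 -0.001  -0.0011] rows 1.6421836802499945 0.018776701226573603
rod px 0 0 0
```

View pics/wr4.png

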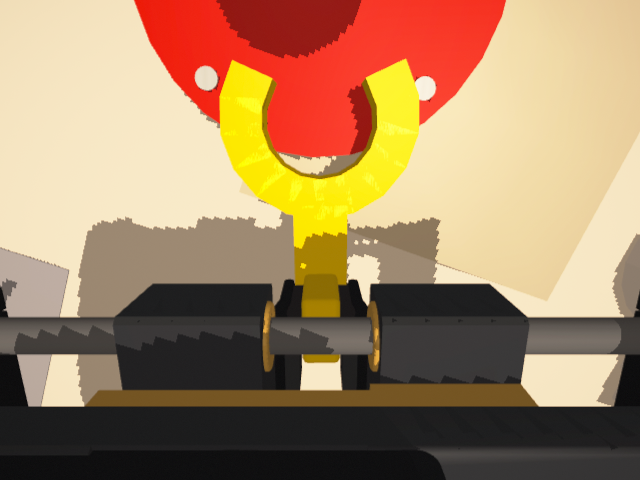

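The red base spans columns about 140–500 around the spacer at 320, so it is centred. Sliding in.

Call:
{"method": "send_rows", "body": {
  "motion": [
    [[0.015,0,0],[0,0,0]],
    [[0.03,0,0],[0,0,0]],
    [[0.042,0,0],[0,0,0]],
    [[0.054,0,0],[0,0,0]],
    [[0.066,0,0],[0,0,0]],
    [[0.078,0,0],[0,0,0]],
    [[0.09,0,0],[0,0,0]],
    [[0.092,0,0],[0,0,0]]
  ]
}}

```text
clock: 9.0
position: [0.5455, 0.1911, 0.0492]
eef_rot: [3.141, -0.001, 0.348]
contact_force: [-0.5, -0.6, 0.1]
grip_width: 0.0138
grasp_force: 30.0
```

Run:
```python
from h import *
np.set_printoptions(precision=4,suppress=True)
rel(.5445,.19,.038,20)
p=vision.capture("scene");save(p,"sc5.png",np.s_[180:320,360:560]);C=cloud(p)
```

```text
shift [-0.0018  0.001   0.0149] turn [ 0.0003 -0.0005 -0.0004] rows 0.27122425668692457 0.008890037054428594
```

View pics/sc5.png

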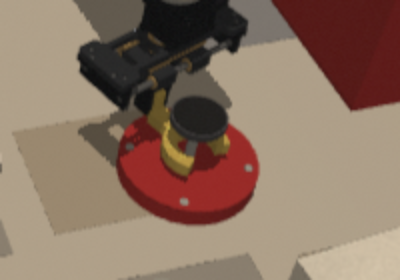

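The scene crop shows the yellow ring around the rod under the plate at (195,150), with no contact force. Lowering, then releasing.

Call:
{"method": "send_rows", "body": {
  "motion": [
    [[0,0,0.005],[0,0,0]],
    [[0,0,0.01],[0,0,0]],
    [[0,0,0.014],[0,0,0]],
    [[0,0,0.016],[0,0,0]],
    [[0,0,0.016],[0,0,0]],
    [[0,0,0.016],[0,0,0]]
  ]
}}

```text
clock: 9.55
position: [0.5435, 0.1904, 0.0374]
eef_rot: [-3.141, 0.001, 0.348]
contact_force: [-2.5, -0.8, 7.1]
grip_width: 0.0138
grasp_force: 30.0
```

Call:
{"method": "send_rows", "body": {
  "motion": [
    [[0,0,0],[0,0,0]],
    [[0,0,0],[0,0,0]],
    [[0,0,0],[0,0,0]],
    [[0,0,0],[0,0,0]],
    [[0,0,0],[0,0,0]],
    [[0,0,0],[0,0,0]],
    [[0,0,0],[0,0,0]],
    [[0,0,0],[0,0,0]]
  ],
  "claw": 0.2
}}

```text
clock: 10.22
position: [0.544, 0.1905, 0.0371]
eef_rot: [3.142, 0.0, 0.348]
contact_force: [-0.5, -0.1, -0.1]
grip_width: 0.0508
grasp_force: 0.0
```

Call:
{"method": "send_rows", "body": {
  "motion": [
    [[0,0,-0.03],[0,0,0]],
    [[0,0,-0.07],[0,0,0]],
    [[0,0,-0.12],[0,0,0]],
    [[0,0,-0.17],[0,0,0]],
    [[-0.04,0,-0.2],[0,0,0]],
    [[-0.08,0,-0.2],[0,0,0]],
    [[-0.1,0,-0.2],[0,0,0]],
    [[-0.1,0,-0.2],[0,0,0]]
  ]
}}

```text
clock: 10.88
position: [0.4714, 0.1641, 0.1876]
eef_rot: [-3.14, 0.0, 0.348]
contact_force: [1.1, 0.5, 0.0]
grip_width: 0.052
grasp_force: 0.0
```

Run:
```python
from h import *
np.set_printoptions(precision=4,suppress=True)
for n in("scene","top","wrist"):
    p=vision.capture(n)
    if n=="scene": save(p,"sc6.png",np.s_[180:320,360:560])
    for d in place_of(p,"yellow_grip"):
        X=w(p,d["xyz"])
        if X[1]>.1: print(n,d["confidence"],X)
    C=cloud(p);h=cv2.cvtColor(p["image"],cv2.COLOR_RGB2HSV)
    m=(p["range_z"]>0)&(h[...,0]>18)&(h[...,0]<35)&(h[...,1]>120)&(np.hypot(C[...,0]-.6,C[...,1]-.2155)<.12)
    P=C[m&(C[...,2]<.08)];g=P[P[:,2]>.055]
    if len(g):print(n,"grip",len(g),g.mean(0),g.max(0)); q=P[P[:,2]<.05];print("ring z",len(q),np.median(q[:,2]),q.min(0),q.max(0))
```

```text
scene 0.78 [0.5478 0.1936 0.0541]
scene grip 83 [0.5509 0.1913 0.0642] [0.5634 0.2029 0.0708]
ring z 470 0.0383341975687812 [ 0.4891  0.1793 -0.0006] [0.6505 0.2565 0.0496]
top 0.61 [0.5439 0.1904 0.0543]
wrist 0.67 [0.5413 0.1915 0.0503]
wrist grip 785 [0.5454 0.1918 0.0676] [0.559  0.202  0.0702]
ring z 3108 0.03980292661662588 [ 0.5291  0.1795 -0.002 ] [0.6298 0.256  0.0423]
```

View pics/sc6.png

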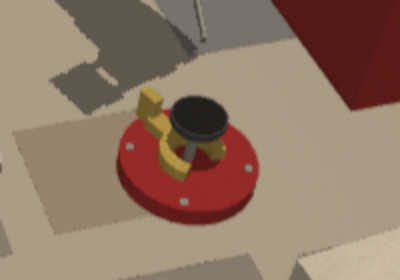

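The spacer lies flat on the base with its ring around the rod at (190,150). The grip is about 75 mm from the rod, as wanted.

```bash
python3 -c "
from bench import r
print(r.sign_off())"
```

```text
the job is handed in; nothing more can be done
None
```

The smallest yellow spacer is lying flat on the red base with the lift rod in the middle of its ring. I kept clear of the blue and white spacers and handed the job in at about 11 s of the 38 s allowed; the hand-in did not report a pass or fail.

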